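Mesh a splined drive gear in the setting stand and hold it home against the gauge spring

TASK

Take the toothed drive gear with the hexagonal shank out of the wooden rack, put its stem into the bore of the setting stand, turn it until the splines mesh and slide it fully home, so that its toothed wheel sits flush on the stand and the sprung gauge foot is pushed down. The spring would lift it again, so keep gripping the shank and pressing it home: the program finishes while still holding it there. Leave the plain plug in the rack and do not disturb the other parts on the bench.

Things in the scene. Friction and masses are not known exactly. Their poses are not given: they have to be found in the camera images.
- gear_grip (a point): centre of the drive gear's steel hexagonal shank (loose part, about 0.35 kg), on its axis, z up. Hexagon 24 mm across flats, reaching 23 mm above and below this point; two flats face along x, the others every 60 degrees from it. Just below is the toothed wheel, 61 mm across, 12 mm thick; its underside (shoulder) is 35 mm below this point
- gear_shoulder (a point): point on the drive gear's axis in the plane of the wheel's underside; axes as gear_grip. Below it is a 32 mm stem: 22 mm with six splines (5 mm wide, 34 mm across tips, 22 mm core), then a 10 mm round pilot, 22 mm across with tapered tip. Splines point along x and every 60 degrees from it. Home, this point lies on bore_mouth
- bore_mouth (a point): centre of the bore's mouth, in the flat top of the stand (fixed grey flanged housing, 60 mm across at the top, 100 mm at its foot), 60 mm above the bench, z up. Six slots point along x and every 60 degrees from it; the six teeth between them, flush with the top, leave a 25 mm round core; outer bore 37 mm
- setting_stand: the same stand: origin under its centre on the bench, axes as bore_mouth. The gear's splines have about 1.5 mm clearance and enter within about 5 degrees of true; otherwise they rest on the teeth, shoulder 22 mm above the mouth with the pilot 10 mm in the bore
- gauge_foot (a joint): travel in m of the sprung brass foot in the bore: 0 free (its top 20 mm below the mouth), growing as it is pushed down; 0.012 when the gear is home. The spring pushes up with 6 N at 0 and 12 N at 0.012, more than the gear weighs. A brass pointer on the housing's side moves with it
- parts_rack: fixed light wooden block, 74 x 190 x 40 mm, long along its y, origin at the centre of its underside. Two plain round through holes, 39 mm across, 50 mm either side of centre along y, hold the drive gear and the plain plug, stems down, collars resting on top; which is in which varies
- plain_plug: steel plug with a smooth 55 mm collar, a round knob and no teeth or splines, 50 mm above the rack in all; origin on its axis at the underside of the collar. Stays in the rack
- oil_seal: bystander: ring-shaped seal lying flat, 67 x 67 x 16 mm, origin at the centre of its underside
- bearing_cone: bystander: tapered roller bearing cone, 66 x 66 x 30 mm, origin at the centre of its underside
- feeler_set: bystander: folded feeler gauge set, 14 x 98 x 10 mm, long along its y, origin at the centre of its underside
- cross_shaft_b: bystander: short steel shaft lying flat, 19 x 60 x 19 mm, long along its y, origin at the centre of its underside

How it is judged:
On the way, in this order (a step that is already met when the one before it is completed fails the run):
1. the drive gear is lifted out of the rack (z of gear_shoulder in the frame of parts_rack above 0.075 m), for 0.1 s.
2. the stem is in the bore with its splines meshed (z of gear_shoulder in the frame of bore_mouth below 0.017 m and horizontal distance between gear_shoulder and bore_mouth below 0.005 m and angle between gear_shoulder's own z axis and vertical below 0.12 rad), for 0.1 s.
At the end, for the whole second after the job is handed in: The drive gear is held fully home: its shoulder within 1.5 mm of the stand's top face, within 4 mm of the bore's axis, upright within 4 degrees, the gauge foot down by more than 10.5 mm, and the fingers still holding the gear (over 1 N) with nothing moving (z of gear_shoulder in the frame of bore_mouth below 0.0015 m and horizontal distance between gear_shoulder and bore_mouth below 0.004 m and angle between gear_shoulder's own z axis and vertical below 0.07 rad and value of joint gauge_foot above 0.0105 m and contact force between the fingers and drive_gear above 1 N and linear speed of drive_gear below 0.02 m/s); the arm keeps its last pose, push and grip.
It fails at once if the plain plug is taken or knocked out of the rack (distance of plain_plug from where it was at the start of the episode above 0.02 m).
It fails at once if another part on the bench is disturbed (distance of any of oil_seal, bearing_cone, feeler_set, cross_shaft_b from where it was at the start of the episode above 0.03 m).
It also fails if it takes over 38 s, if anything falls off the work surface, if the arm or the gripper's body presses on something with over 40 N, if the wrist force passes 120 N, or if a joint passes its speed limit or range.

ROBOT

A 6-joint arm with a two-finger parallel gripper is mounted at the origin on a cart in front of the work surface, level with it; the furniture and walls round the work are solid. World frame = base frame: x ahead of the robot, y to its left, z up, the work surface at z = 0. Lengths are in m, angles in rad, forces in N, time in s.
With the tool pointing down it reaches from about 0.35 to 0.775 m from the base axis. Payload 5.5 kg.
Tool frame: the origin (TCP) lies between the finger pads; the fingertips stand 19 mm ahead of it and the grasp point (between the pads) is the TCP; z points along the fingers, y is the direction in which the jaws open and shut (so a half turn about z gives the same grasp; the last joint's range is limited). The gripper opens to 85 mm and grips with 20 to 120 N. Pads are 22 mm wide; open, the fingers measure 114 mm over their backs; the gripper's body (76 mm by 85 mm) begins 54 mm behind the grasp point. The pads swing forward as they close: fully open they stand 13 mm farther back than shut.
Start: joints at [1.09, 0.313, 0.046, 1.304, 0, 1.431], TCP at [0.192, 0.542, 0.25] pointing down, gripper open.
Joint ranges: [-2.76, 2.76], [-0.86, 1.69], [-1.03, 1.26], [-2.2, 2.34], [-1.47, 1.5], [-3.14, 3.14]. Speed limits (rad/s): [2.57, 2.57, 3.14, 3.14, 3.14, 3.14].

INTERFACE

Orientations are given as a unit quaternion [w, x, y, z].
In Python, from workcell import get_state, cams, workorder gives the robot as it stands.
- The arm moves only by the tool play_rows, never from a script. Its argument "series" is text: rows parted by semicolons, each of 7 numbers parted by spaces: the opening in per cent of the stroke, from 0 (shut) to 100 (fully open), then the shift along the tool's x, y, z in cm, then the turn, a rotation vector about the tool's x, y, z in degrees. A call has 1 to 12 rows; each row shifts and turns the commanded pose from where the row before left it, along the tool's axes as they then stand; what a row does not reach is not made up. A row lasts 1/8 s, in which the tool goes at most 62.5 mm and 10.7 degrees, less where a joint would pass 70% of its speed; a pose out of reach is approached as far as the arm can. A call with a gripper value outside its range is refused whole. The fingers move at their own pace and stop on an object; "newtons" is the grip in N (left out, the last holds). Time passes only in rows, so rows that do not move let the fingers close. It gives the time, the measured TCP pose, the force and the opening at its end, in the units of the state.
- get_state(): the state, without advancing time (a new reading comes with each control period).
- cams.read_camera(name): name is "scene" or "top" or "wrist"; returns the picture (384x512x3 uint8, red, green, blue); there is no depth.
- cams.get_calibration(name): a dict with "fx", "fy", "cx", "cy" (pixels), "rvec" (rotation vector, rad) and "tvec" (3), from world to camera coordinates, as OpenCV has them. Camera axes: x right, y down, z forward; pixel columns grow to the right and rows downward; lengths in m; the calibration is good to about 2 mm. A picture is of the moment at which its call begins: read the wrist's pose just before it. get_calibration takes no time and is no camera call; for the wrist camera it gives the pose at the moment of the call.
- workorder.hand_in(): hands the job in, once; it reports no verdict.
The state is a dict: "clock": time; "joint_pos": joint angles; "qvel": joint speeds; "tau": joint torques, N m; "tcp_pos": TCP position; "orientation": TCP orientation; "wrist_force": force on the tool from outside, world axes, zero at the start; "ft_torque": the same for the moment, N m; "finger_gap": finger opening in m.
Only numpy, scipy, OpenCV 4.12 (cv2) and the standard library are available. Lean on these libraries where they do the work, as an engineer would, in place of code of your own. Each camera call takes 0.05 s, during which the arm holds its last target.

## Working session

There is one attempt and no reset: what is moved stays moved. The work goes in short steps, Python scripts to look and compute and a tool call to move; the robot and the scene stay as the last step left them, time stands still between calls to the robot, and variables do not carry over. Pictures are saved under pics/ and viewed, and the job is handed in when it is done.

Besides the shell and the picture viewer there is one more tool, called after "Call:" as name(argument=value, ...), one argument or row to a line, values as JSON. play_rows: Moves the arm, as the interface text tells. Its arguments: {"type":"object","properties":{"series":{"type":"string"},"newtons":{"type":"number"}},"required":["series"]}

```bash
ls; mkdir -p pics; python3 - <<'E'
from workcell import get_state,cams,workorder
import cv2
s=get_state();print(s)
for n in("scene","top","wrist"):
    print(n,cams.get_calibration(n))
    cv2.imwrite(f"pics/{n}0.png",cams.read_camera(n)[:,:,::-1])
E
```

```text
pics
{'clock': 0.0, 'joint_pos': array([1.09039853e+00, 3.13997267e-01, 4.49835232e-02, 1.30360827e+00,
       6.78860805e-06, 1.43120203e+00]), 'qvel': array([ 0.00101593, -0.00142097, -0.00243843,  0.00121192,  0.00151509,
       -0.00035976]), 'tau': array([-1.11975492e-03, -4.80628932e+01,  2.98533565e+01,  1.94628682e-02,
       -1.93314982e-04,  2.47652480e-05]), 'tcp_pos': array([0.19197178, 0.54150034, 0.24941249]), 'orientation': array([-2.81699254e-04,  1.69578223e-01,  9.85516308e-01, -8.68295240e-04]), 'wrist_force': array([ 0.37376602,  0.56101913, -0.98908182]), 'ft_torque': array([0.0367376 , 0.01367784, 0.01761193]), 'finger_gap': 0.08554040058969271}
scene {'fx': 447.4730501684441, 'fy': 447.4730501684441, 'cx': 251.92076248509062, 'cy': 188.3305350231705, 'rvec': array([ 2.17576499, -1.18417754,  0.4207788 ]), 'tvec': array([-0.26525721,  0.43059918,  0.96117528])}
top {'fx': 499.44528322868945, 'fy': 499.44528322868945, 'cx': 264.9196152559815, 'cy': 198.19440252596516, 'rvec': array([ 2.12956541, -2.1202153 ,  0.17952731]), 'tvec': array([0.05360864, 0.59230476, 1.41330562])}
wrist {'fx': 323.55459404600646, 'fy': 323.55459404600646, 'cx': 256.6807387942576, 'cy': 199.03484804047494, 'rvec': array([-2.36803572, -1.67490535, -0.23719788]), 'tvec': array([-0.57464752, -0.03735012,  0.37696334])}
```

View pics/scene0.png

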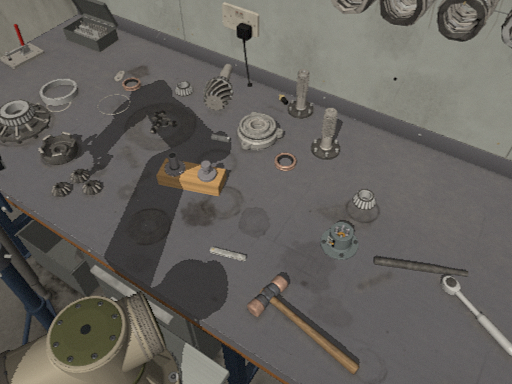

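View pics/top0.png

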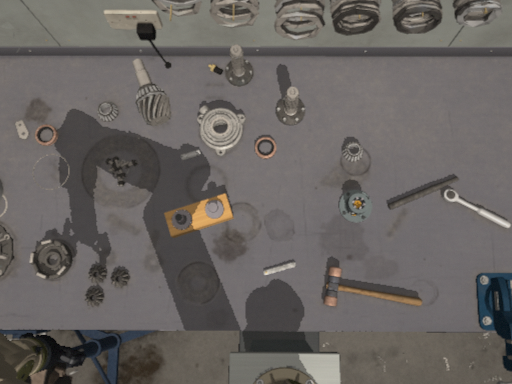

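View pics/wrist0.png

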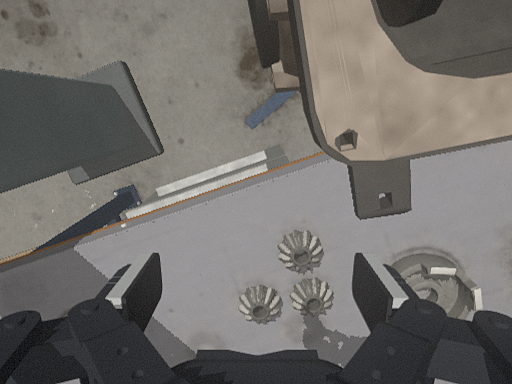

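```bash
cat > h.py <<'E'
import numpy as np,cv2
from workcell import get_state,cams,workorder
def P(c):
    R=cv2.Rodrigues(np.array(c['rvec'],float))[0];return R,np.array(c['tvec'],float)
def proj(c,X):
    R,t=P(c);K=np.array([[c['fx'],0,c['cx']],[0,c['fy'],c['cy']],[0,0,1.]])
    return cv2.projectPoints(np.array(X,float).reshape(-1,3),R,t,K,None)[0].reshape(-1,2)
def ray(c,uv):
    R,t=P(c);d=R.T@np.array([(uv[0]-c['cx'])/c['fx'],(uv[1]-c['cy'])/c['fy'],1.]);return -R.T@t,d
def onz(c,uv,z):
    o,d=ray(c,uv);return o+d*(z-o[2])/d[2]
def tri(l):
    A=0;b=0;rs=[ray(c,uv) for c,uv in l]
    for o,d in rs:
        d=d/np.linalg.norm(d);M=np.eye(3)-np.outer(d,d);A=A+M;b=b+M@o
    X=np.linalg.solve(A,b);return X,[float(np.linalg.norm(np.cross(X-o,d/np.linalg.norm(d)))) for o,d in rs]
def crop(src,dst,x0,y0,w,h,s):
    im=cv2.imread(src);cv2.imwrite(dst,cv2.resize(im[y0:y0+h,x0:x0+w],None,fx=s,fy=s,interpolation=cv2.INTER_CUBIC))
E
python3 - <<'E'
from h import *
crop('pics/top0.png','pics/t_rack.png',155,180,90,70,8)
crop('pics/top0.png','pics/t_st.png',325,130,60,100,6)
crop('pics/scene0.png','pics/s_rack.png',145,140,100,70,8)
crop('pics/scene0.png','pics/s_st.png',310,180,80,90,6)
c=cams.get_calibration('top')
print(proj(c,[[0,0,0],[.192,.542,.25],[.5,0,0]]), np.linalg.inv(P(c)[0])@-P(c)[1])
for uv in [(180,219),(212,208),(355,204)]: print(onz(c,uv,.06))
E
```

```text
[[283.86426526 407.50781303]
 [ 62.21408202 346.1853898 ]
 [283.60470587 231.50298798]] [0.33383225 0.04318209 1.49593547]
[0.52850798 0.30238604 0.06      ]
[0.56119137 0.21016778 0.06      ]
[ 0.57457221 -0.2061209   0.06      ]
```

View pics/t_rack.png

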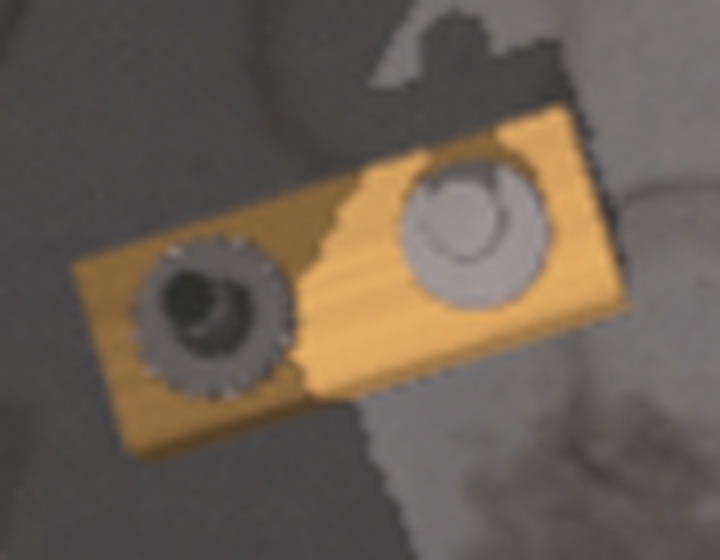

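View pics/s_rack.png

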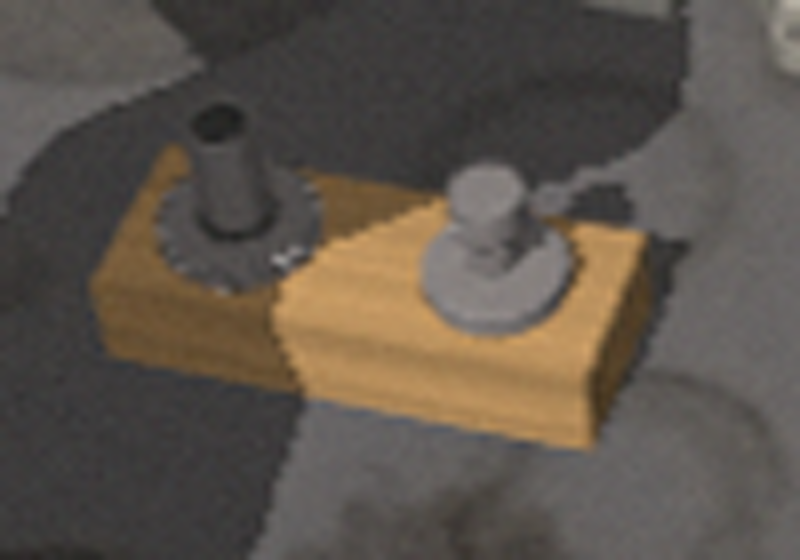

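View pics/t_st.png

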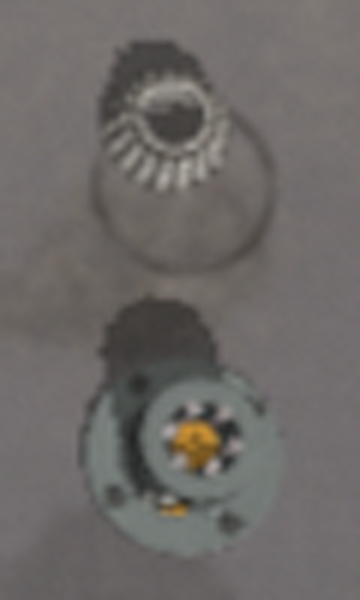

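View pics/s_st.png

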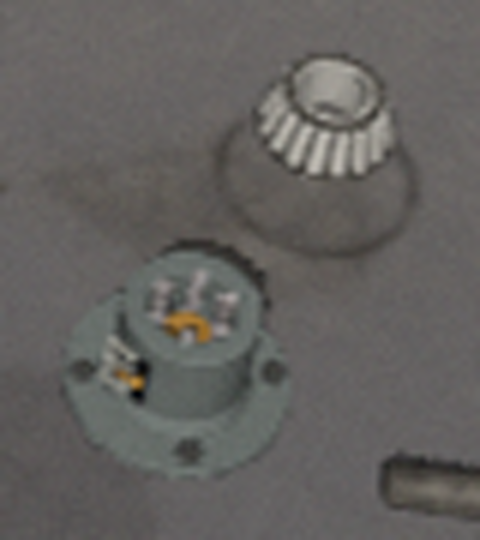

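```bash
python3 - <<'E'
from h import *
t=cams.get_calibration('top');s=cams.get_calibration('scene');w=cams.get_calibration('wrist')
T=lambda x,y:(155+x/8-.5+1/16,180+y/8-.5+1/16); S=lambda x,y:(145+x/8-.44,140+y/8-.44)
print('shank top',tri([(t,T(187,298)),(s,S(219,123))]))
print('wheel',tri([(t,T(215,317)),(s,S(239,222))]))
print('plug',tri([(t,T(462,220)),(s,S(488,188))]))
T2=lambda x,y:(325+x/6-.42,130+y/6-.42); S2=lambda x,y:(310+x/6-.42,180+y/6-.42)
print('stand',tri([(t,T2(201,441)),(s,S2(194,305))]))
st=get_state();R=cv2.Rodrigues(w['rvec'])[0];cam=-R.T@w['tvec']
from scipy.spatial.transform import Rotation as Ro
q=st['orientation'];Rt=Ro.from_quat([q[1],q[2],q[3],q[0]]).as_matrix()
print(Rt,'camintool',Rt.T@(cam-st['tcp_pos']),Rt.T@R.T)
for a in[(75,265),(567,103),(630,305),(133,455)]:print(onz(t,T(*a),.04))
E
```

```text
shank top (array([0.52926773, 0.30127962, 0.09987879]), [5.614882885197257e-05, 5.6148828851986494e-05])
wheel (array([0.5289571 , 0.30056572, 0.04917919]), [0.0006634450363001777, 0.0006634450363004125])
plug (array([0.55907509, 0.20491808, 0.09363319]), [0.0007192609939508957, 0.000719260993950891])
stand (array([ 0.57718086, -0.21513658,  0.06302891]), [0.0006332796136938063, 0.0006332796136938114])
[[-9.42479248e-01  3.34264021e-01 -6.57261612e-04]
 [ 3.34264603e-01  9.42478464e-01 -1.23265238e-03]
 [ 2.07423574e-04 -1.38144858e-03 -9.99999024e-01]] camintool [ 0.06997948  0.00021593 -0.12224218] [[ 1.08168777e-03 -9.60166819e-01 -2.79425321e-01]
 [ 9.99999289e-01  8.98210410e-04  7.84664636e-04]
 [-5.02426215e-04 -2.79425971e-01  9.60167107e-01]]
[0.54981125 0.35412551 0.04      ]
[0.61129129 0.17366766 0.04      ]
[0.53574401 0.14903826 0.04      ]
[0.47967425 0.33001105 0.04      ]
```

Call:
play_rows(
  series="100 -4.42 -1.26 0 0 0 0;100 -4.42 -1.26 0 0 0 0;100 -4.42 -1.26 0 0 0 0;100 -4.42 -1.26 0 0 0 0;100 -4.42 -1.26 0 0 0 0;100 -4.42 -1.26 0 0 0 0;100 -4.42 -1.26 0 0 0 0;100 -4.42 -1.26 0 0 0 0;100 -4.42 -1.26 0 0 0 0;100 0 0 0 0 0 0;100 0 0 0 0 0 0",
)

```text
clock: 1.52
tcp_pos: [0.5288, 0.302, 0.2498]
orientation: [-0.001, 0.17, 0.985, -0.0]
wrist_force: [-0.7, -0.3, 0.9]
finger_gap: 0.0852
```

```bash
python3 - <<'E'
from h import *
s=get_state();print(s)
w=cams.get_calibration('wrist')
cv2.imwrite('pics/w1.png',cams.read_camera('wrist')[:,:,::-1])
c=proj(w,[[.529,.301,.098],[.529,.301,.052]]);print(c)
x,y=c[0].astype(int)
crop('pics/w1.png','pics/w1c.png',x-70,y-50,140,100,5)
E
```

```text
{'clock': 1.525, 'joint_pos': array([3.86874313e-01, 3.81811448e-01, 1.42937971e-01, 1.33321689e+00,
       4.14993978e-04, 7.28249424e-01]), 'qvel': array([ 0.02433015, -0.01257983, -0.00789917,  0.00217851, -0.00109772,
       -0.00072517]), 'tau': array([-1.00610018e+00, -5.14658833e+01,  3.01770544e+01, -9.14059044e-02,
       -4.73731686e-02, -4.60721654e-03]), 'tcp_pos': array([0.52883269, 0.30195992, 0.24979399]), 'orientation': array([-6.58817255e-04,  1.69860046e-01,  9.85467961e-01, -1.66279067e-04]), 'wrist_force': array([-0.69301837, -0.32312305,  0.88798261]), 'ft_torque': array([ 0.02018271,  0.02593521, -0.01128746]), 'finger_gap': 0.08517193635836084}
[[255.30697699 189.02324509]
 [255.4950483  177.71439009]]
```

View pics/w1c.png

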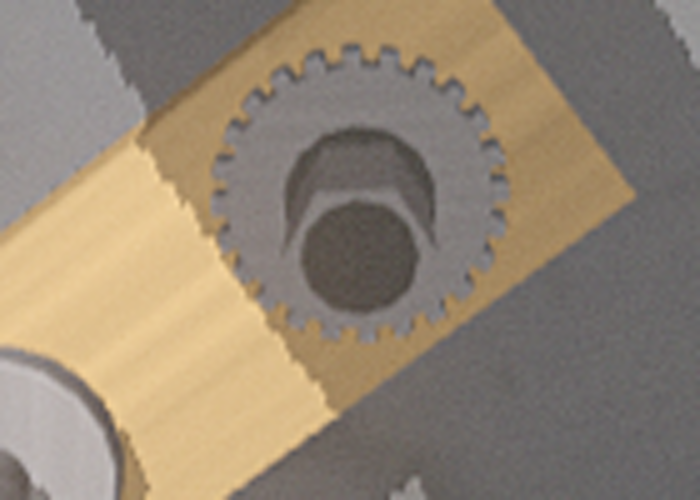

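View pics/w1.png

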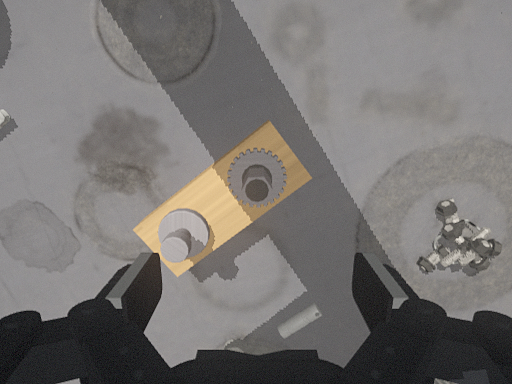

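```bash
python3 - <<'E'
from h import *
im=cv2.imread('pics/w1.png')[165:215,232:282]
g=cv2.resize(im,None,fx=14,fy=14,interpolation=cv2.INTER_CUBIC)[:595]
g=cv2.convertScaleAbs(g,alpha=2.2,beta=-120)
cv2.imwrite('pics/w1d.png',g)
w=cams.get_calibration('wrist')
print(onz(w,(257,190),.098))
E
```

```text
[0.53004735 0.30254576 0.098     ]
```

View pics/w1d.png

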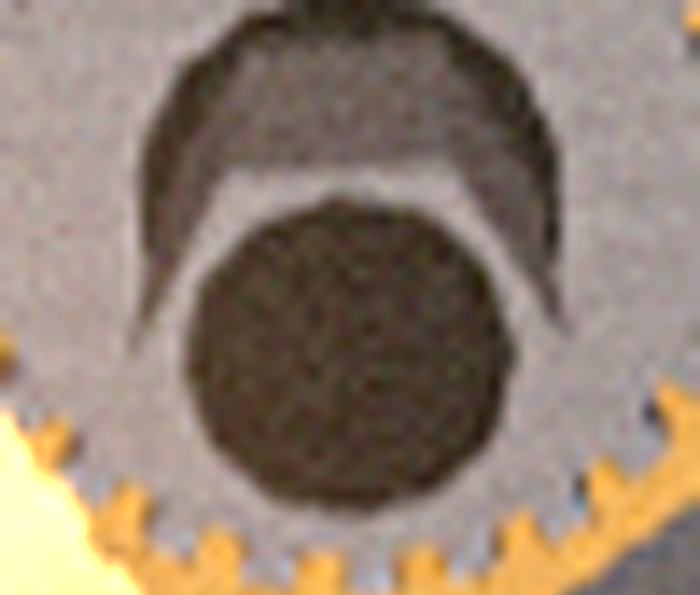

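Call:
play_rows(
  series="100 0 0 1 0 0 9.2;100 0 0 1 0 0 9.2;100 0 0 1 0 0 9.2;100 -0.05 0.06 5 0 0 0;100 0 0 5 0 0 0;100 0 0 2.5 0 0 0;100 0 0 1.8 0 0 0;100 0 0 0 0 0 0",
)

```text
clock: 2.58
tcp_pos: [0.5277, 0.3027, 0.076]
orientation: [-0.001, 0.399, 0.917, -0.001]
wrist_force: [0.2, 0.8, 0.1]
finger_gap: 0.0855
```

```bash
python3 - <<'E'
from h import *
s=get_state();print(s['joint_pos'],s['tcp_pos'],s['clock'],s['wrist_force'])
cv2.imwrite('pics/w2.png',cams.read_camera('wrist')[:,:,::-1])
E
```

```text
[ 3.88803505e-01  4.81641452e-01 -1.44855611e-01  9.47806460e-01
  1.80058927e-04  1.20931012e+00] [0.52768321 0.30267634 0.0759624 ] 2.575 [0.23413621 0.75435301 0.09583801]
```

View pics/w2.png

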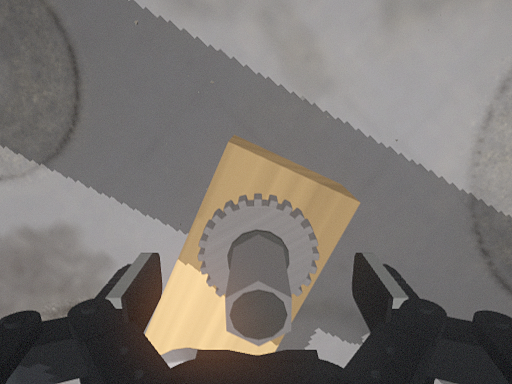

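```bash
python3 - <<'E'
from h import *
w=cams.get_calibration('wrist');s=get_state();print(s['tcp_pos'],onz(w,(258.5,314),.098))
E
```

```text
[0.52877114 0.30290654 0.07724998] [0.53184133 0.30176762 0.098     ]
```

Call:
play_rows(
  series="100 -0.15 0.1 0 0 0 0;0 0 0 0 0 0 0;0 0 0 0 0 0 0;0 0 0 0 0 0 0;0 0 0 0 0 0 0;0 0 0 0 0 0 0;0 0 0 0 0 0 0",
  newtons=90,
)

```text
clock: 3.5
tcp_pos: [0.5319, 0.3017, 0.0777]
orientation: [0.0, 0.4, 0.917, 0.0]
wrist_force: [-1.9, -0.9, 3.8]
finger_gap: 0.0231
```

Call:
play_rows(
  series="0 0 0 -1 0 0 0;0 0 0 -3 0 0 0;0 0 0 -4 0 0 0;0 0 0 -4 0 0 0;0 0 0 -1 0 0 0;0 0 0 0 0 0 0",
)

```text
clock: 4.25
tcp_pos: [0.5317, 0.3018, 0.2069]
orientation: [0.0, 0.4, 0.917, 0.0]
wrist_force: [-0.5, 0.3, -4.0]
finger_gap: 0.0229
```

```bash
python3 - <<'E'
from h import *
s=get_state();print(s['joint_pos'],s['tcp_pos'],s['clock'],s['wrist_force'],s['finger_gap'])
cv2.imwrite('pics/w3.png',cams.read_camera('wrist')[:,:,::-1])
from scipy.spatial.transform import Rotation as Ro
q=s['orientation'];Rt=Ro.from_quat([q[1],q[2],q[3],q[0]]).as_matrix();print(Rt)
print(Rt.T@(np.array([.577,-.215,0])-s['tcp_pos']))
E
```

```text
[3.84935738e-01 3.98426874e-01 6.25608182e-02 1.23483522e+00
 7.95470535e-05 1.20741058e+00] [0.53174167 0.30177421 0.20691468] 4.25 [-0.54210337  0.33458895 -4.01467871] 0.02289081530991631
[[-6.80409651e-01  7.32831974e-01  5.82239558e-05]
 [ 7.32831976e-01  6.80409644e-01  1.09416978e-04]
 [ 4.05681191e-05  1.17116744e-04 -9.99999992e-01]]
[-0.40951126 -0.31847564  0.20686076]
```

View pics/w3.png

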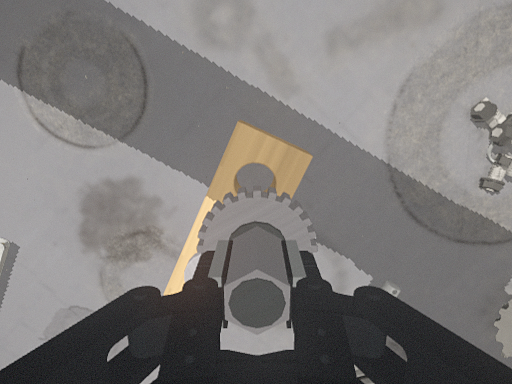

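Call:
play_rows(
  series="0 -4.7 -3.18 0 0 0 0;0 -4.7 -3.18 0 0 0 0;0 -4.7 -3.18 0 0 0 0;0 -4.7 -3.18 0 0 0 0;0 -4.7 -3.18 0 0 0 0;0 -4.7 -3.18 0 0 0 0;0 -4.7 -3.18 0 0 0 0;0 -4.7 -3.18 0 0 0 0;0 -4.7 -3.18 0 0 0 0;0 -4.7 -3.18 0 0 0 0;0 0 0 0 0 0 0;0 0 0 0 0 0 0",
)

```text
clock: 5.8
tcp_pos: [0.6173, -0.2587, 0.2046]
orientation: [-0.002, 0.4, 0.916, 0.001]
wrist_force: [-0.6, 0.2, -3.1]
finger_gap: 0.0231
```

```bash
python3 - <<'E'
from h import *
w=cams.get_calibration('wrist')
s=get_state();print(s['joint_pos'],s['tcp_pos'],s['clock'],s['wrist_force'],s['finger_gap'])
cv2.imwrite('pics/w4.png',cams.read_camera('wrist')[:,:,::-1])
p=proj(w,[[.577,-.215,.06]])[0];print(p);x,y=p.astype(int)
crop('pics/w4.png','pics/w4c.png',max(0,x-50),max(0,y-45),100,90,7)
E
```

```text
[-5.16851684e-01  5.19110152e-01  2.45430070e-01  1.30193010e+00
  5.26042302e-04  3.06575258e-01] [ 0.61729788 -0.25867544  0.20455079] 5.8 [-0.57673908  0.22659058 -3.12373434] 0.02310157040105577
[256.00206926 119.79660032]
```

View pics/w4.png

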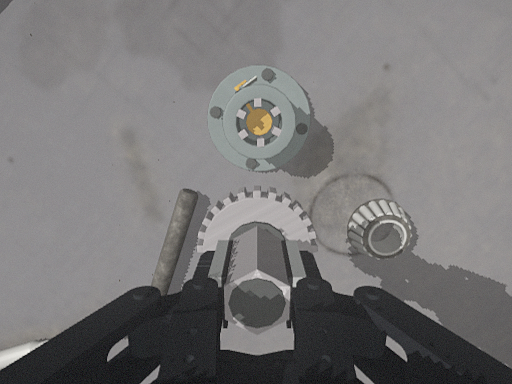

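View pics/w4c.png

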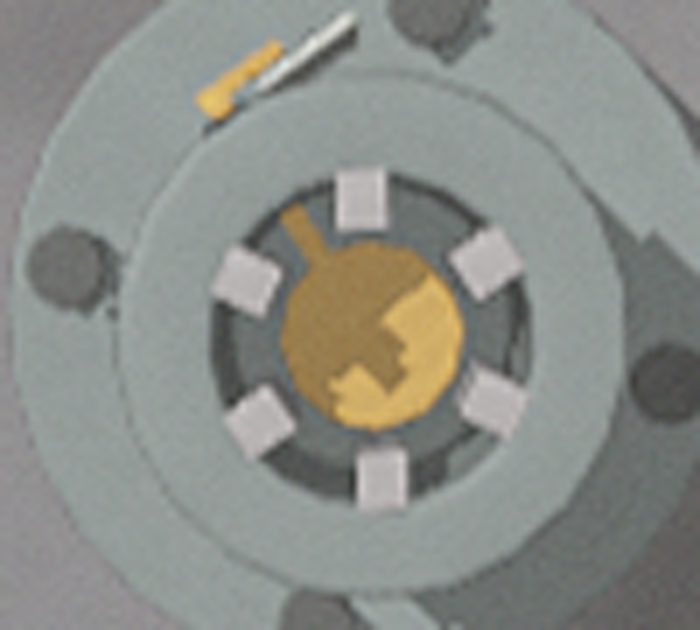

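```bash
cat > fit.py <<'E'
from h import *
def fit(w,px,s):
    from scipy.spatial.transform import Rotation as Ro
    q=s['orientation'];Rt=Ro.from_quat([q[1],q[2],q[3],q[0]]).as_matrix()
    L=[(Rt.T@(onz(w,p,.06)-s['tcp_pos']))[:2] for p in px]
    c=np.mean(L,0);print('centre tool',c,'world',np.mean([onz(w,p,.06) for p in px],0))
    d=np.array(L)-c;print('r',np.hypot(*d.T))
    a=np.degrees(np.arctan2(d[:,1],d[:,0]));print('teeth ang tool',a, 'mod60',a%60)
E
python3 - <<'E'
from fit import *
s=get_state();w=cams.get_calibration('wrist')
print(s['tcp_pos'],s['orientation'])
fit(w,[(206+x/7-.43,74+y/7-.43) for x,y in[(361,199),(487,263),(493,402),(382,479),(260,420),(246,281)]],s)
# gear shank top centre in tool
p=onz(w,(258,302),s['tcp_pos'][2]-.002+.023)
from scipy.spatial.transform import Rotation as Ro
q=s['orientation'];Rt=Ro.from_quat([q[1],q[2],q[3],q[0]]).as_matrix()
print('shank top tool',Rt.T@(p-s['tcp_pos']))
t=cams.get_calibration('top');T2=lambda x,y:(325+x/6-.42,130+y/6-.42)
print('top cam',onz(t,T2(201,441),.06))
E
python3 - <<'E'
import cv2
im=cv2.imread('pics/w4.png')[180:340,180:340]
cv2.imwrite('pics/w4g.png',cv2.resize(im,None,fx=3.7,fy=3.7,interpolation=cv2.INTER_CUBIC))
E
```

```text
[ 0.61757303 -0.25795036  0.20524669] [-1.91199992e-03  3.99586111e-01  9.16693579e-01  4.08496565e-04]
centre tool [0.05668699 0.00239814] world [ 0.58028322 -0.21445825  0.06      ]
r [0.01580456 0.01581401 0.01565818 0.0156943  0.01568453 0.01588034]
teeth ang tool [  -4.46975088   56.29307176  115.67564427  175.35264021 -124.42172403
  -64.80301511] mod60 [55.53024912 56.29307176 55.67564427 55.35264021 55.57827597 55.19698489]
shank top tool [ 0.0022293   0.00128853 -0.02099262]
top cam [ 0.57732149 -0.21514681  0.06      ]
```

View pics/w4g.png

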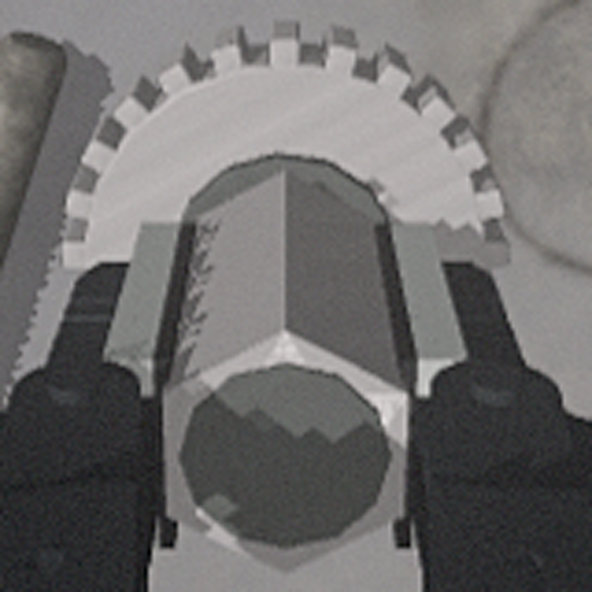

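Call:
play_rows(
  series="0 2.8 0.09 0 0 0 0;0 2.77 0.09 0 0 0 0;0 0 0 3 0 0 -4.4;0 0 0 3.6 0 0 0;0 0 0 0 0 0 0;0 0 0 0 0 0 0",
)

```text
clock: 6.6
tcp_pos: [0.5823, -0.2162, 0.1424]
orientation: [0.0, 0.364, 0.932, 0.0]
wrist_force: [0.1, -0.1, -3.3]
finger_gap: 0.0231
```

```bash
python3 - <<'E'
from h import *
s=get_state();print(s['joint_pos'],s['tcp_pos'],s['orientation'],s['clock'],s['wrist_force'],s['finger_gap'])
cv2.imwrite('pics/s5.png',cams.read_camera('scene')[:,:,::-1])
cv2.imwrite('pics/w5.png',cams.read_camera('wrist')[:,:,::-1])
crop('pics/s5.png','pics/s5c.png',300,165,90,90,6)
sc=cams.get_calibration('scene');R,t=P(sc);print(-R.T@t)
print([get_state()['tcp_pos'] for _ in range(3)])
E
```

```text
[-4.84753123e-01  4.49852562e-01 -2.05485748e-02  1.09965543e+00
  1.46137129e-04  2.59691187e-01] [ 0.5823253  -0.2162283   0.14237291] [3.75745126e-04 3.63686262e-01 9.31521422e-01 3.10713036e-05] 6.6 [ 0.14959497 -0.0575225  -3.2521139 ] 0.02310182896401708
[-0.09794483 -0.39916291  1.00534111]
[array([ 0.58306491, -0.21709035,  0.14319297]), array([ 0.58306491, -0.21709035,  0.14319297]), array([ 0.58306491, -0.21709035,  0.14319297])]
```

View pics/s5c.png

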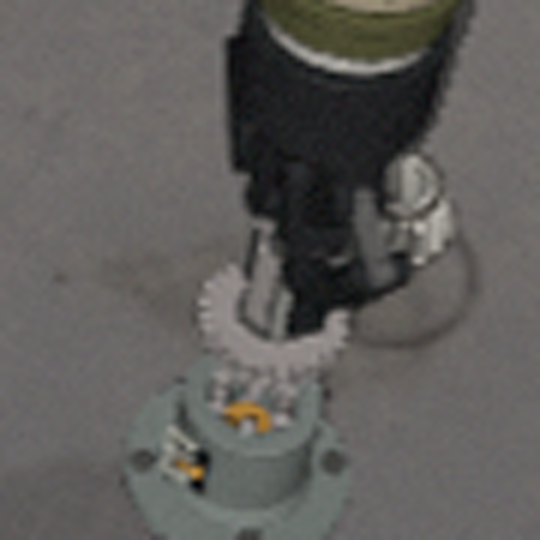

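View pics/w5.png

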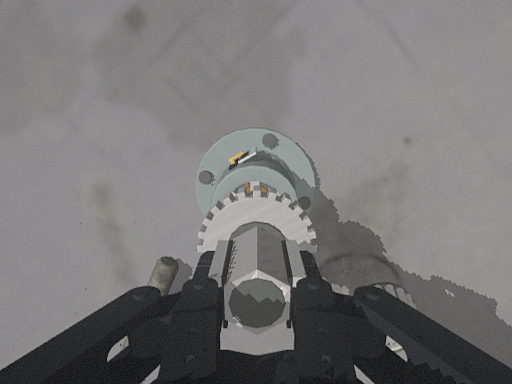

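```bash
python3 - <<'E'
import cv2
im=cv2.imread('pics/w5.png')[120:270,175:335]
cv2.imwrite('pics/w5c.png',cv2.resize(im,None,fx=4,fy=4,interpolation=cv2.INTER_CUBIC))
im=cv2.imread('pics/s5.png')[200:260,315:365]
cv2.imwrite('pics/s5d.png',cv2.resize(im,None,fx=10,fy=10,interpolation=cv2.INTER_CUBIC))
E
```

```text
(no output)
```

View pics/w5c.png

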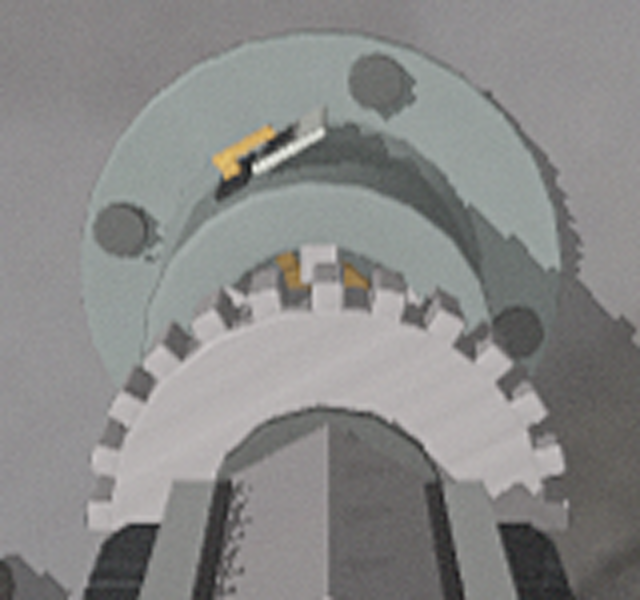

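View pics/s5d.png

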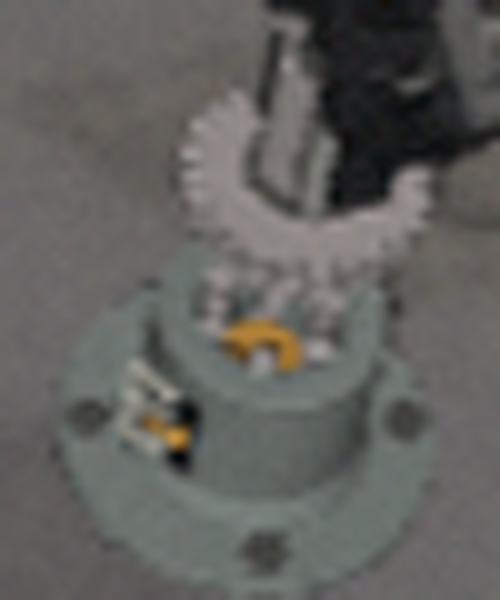

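```bash
cat > fc.py <<'E'
from h import *
from scipy.optimize import least_squares
def fc(c,px,z,r):
    W=np.array([onz(c,p,z)[:2] for p in px])
    f=lambda v:np.hypot(*(W-v).T)-r
    o=least_squares(f,W.mean(0));return o.x,np.round(o.fun*1e3,1)
E
python3 - <<'E'
from fc import *
w=cams.get_calibration('wrist');sc=cams.get_calibration('scene');s=get_state()
zt=.1428-.0255
Wc=lambda L:[(175+x/4-.375,120+y/4-.375) for x,y in L]
a=fc(w,Wc([(330,183),(420,200),(470,250),(492,300),(147,340),(150,295),(195,235),(250,197)]),.06,.03)
b=fc(w,Wc([(108,410),(92,458),(87,515),(548,403),(563,460),(567,515),(326,284),(258,290),(388,288)]),zt,.0305)
fl=fc(w,Wc([(83,250),(110,155),(200,65),(320,33),(440,60),(530,150),(557,240)]),.0,.05)
print('wrist stand',a,'wheel',b,'flange z0',fl)
x=lambda v:np.array([[-.735,.678],[.678,.735]])@v
print('tool delta stand-wheel',x(a[0]-b[0]), 'wheel-tcp',x(b[0]-s['tcp_pos'][:2]))
Sc=lambda L:[(315+x/10-.45,200+y/10-.45) for x,y in L]
a=fc(sc,Sc([(155,300),(172,350),(200,385),(240,403),(290,405),(340,385),(372,345),(382,300),(165,260)]),.06,.03)
b=fc(sc,Sc([(180,165),(190,205),(215,240),(250,263),(375,262),(410,235),(432,190),(195,130),(225,97)]),zt,.0305)
print('scene',a,b,x(a[0]-b[0]))
E
```

```text
wrist stand (array([ 0.58089642, -0.21485124]), array([-0.4,  0.9,  0.1, -0.6, -0.4,  0.7, -0.3, -0.2])) wheel (array([ 0.5829194 , -0.21598334]), array([-0.1, -0.4, -0.5,  0.3, -0.5, -0.7, -0.2,  0.2,  0.1])) flange z0 (array([ 0.58091237, -0.21585669]), array([ 0.4,  0.2, -0.3, -0.4,  0.4,  0.3, -0. ]))
tool delta stand-wheel [ 0.00225445 -0.00053949] wheel-tcp [0.0008575 0.000715 ]
scene (array([ 0.57907447, -0.21340207]), array([-1.5, -1.2,  1. ,  1.1,  0.1, -1.4, -2.1, -0. , -1.2])) (array([ 0.57888031, -0.21519626]), array([-0. , -0.1,  0.4,  0.4, -1.1, -1. ,  0.6, -1.2, -0.4])) [0.00107376 0.00145037]
```

Call:
play_rows(
  series="0 0.2 0 0 0 0 0;0 0 0 0.5 0 0 0;0 0 0 0.5 0 0 0;0 0 0 0.5 0 0 0;0 0 0 0.3 0 0 0;0 0 0 0 0 0 0",
)

```text
clock: 7.45
tcp_pos: [0.5802, -0.2155, 0.1228]
orientation: [-0.0, 0.364, 0.931, 0.0]
wrist_force: [0.8, 0.1, -2.4]
finger_gap: 0.0231
```

```bash
python3 - <<'E'
from h import *
s=get_state();print(s['tcp_pos'],s['orientation'],s['clock'],s['wrist_force'],s['ft_torque'],s['finger_gap'])
w=cams.get_calibration('wrist');cv2.imwrite('pics/w6.png',cams.read_camera('wrist')[:,:,::-1])
im=cv2.imread('pics/w6.png')[120:270,175:335]
cv2.imwrite('pics/w6c.png',cv2.resize(im,None,fx=4,fy=4,interpolation=cv2.INTER_CUBIC))
E
```

```text
[ 0.58021208 -0.21553474  0.12277263] [-4.32666946e-04  3.64294375e-01  9.31283745e-01  8.98773573e-05] 7.45 [ 0.83678543  0.09226475 -2.43046584] [ 0.00346238  0.04055118 -0.01350946] 0.023099038075529814
```

View pics/w6c.png

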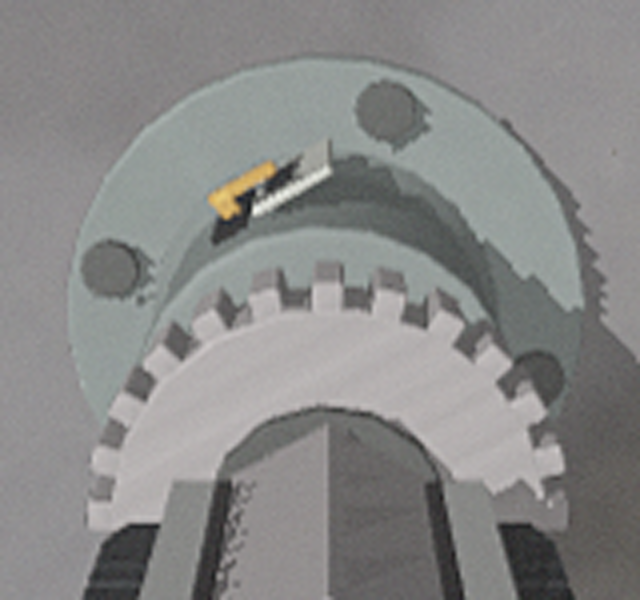

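```bash
python3 - <<'E'
from fc import *
w=cams.get_calibration('wrist');s=get_state();print(s['tcp_pos'])
zt=.1238-.0255
Wc=lambda L:[(175+x/4-.375,120+y/4-.375) for x,y in L]
a=fc(w,Wc([(330,227),(400,238),(450,267),(260,240),(210,270),(165,325),(487,315)]),.06,.03)
b=fc(w,Wc([(108,410),(92,458),(87,515),(548,403),(563,460),(567,515),(326,284),(258,290),(388,288)]),zt,.0305)
fl=fc(w,Wc([(70,290),(92,205),(180,103),(320,57),(440,80),(535,165),(580,270)]),.0,.05)
print('wrist stand',a,'wheel',b,'flange z0',fl)
x=lambda v:np.array([[-.735,.678],[.678,.735]])@v
print('delta',x(a[0]-b[0]),x(fl[0]-b[0]))
E
```

```text
[ 0.58038172 -0.21560324  0.12306262]
wrist stand (array([ 0.58138992, -0.21504131]), array([ 0.4,  0.5,  0.1,  0.3, -0.2, -0.8, -1.1])) wheel (array([ 0.58001624, -0.21433144]), array([-0.2, -0.5, -0.7,  0.3, -0.6, -0.9, -0.1,  0.3,  0.2])) flange z0 (array([ 0.58093734, -0.21566854]), array([ 0.5,  0.1, -0.3, -0.1,  0.4, -0.3,  0.4]))
delta [-0.00149095  0.00040961] [-0.00158357 -0.00035826]
```

Call:
play_rows(
  series="0 -0.08 0 0.3 0 0 0;0 0 0 0.3 0 0 0;0 0 0 0.3 0 0 0;0 0 0 0 0 0 0",
)

```text
clock: 8.0
tcp_pos: [0.5808, -0.2161, 0.1139]
orientation: [-0.0, 0.364, 0.931, 0.0]
wrist_force: [0.5, -0.3, -3.3]
finger_gap: 0.023
```

```bash
python3 - <<'E'
from h import *
s=get_state();print(s['tcp_pos'],s['orientation'],s['clock'],s['wrist_force'],s['ft_torque'],s['finger_gap'])
E
```

```text
[ 0.58079306 -0.2160604   0.11386008] [-3.63389281e-04  3.64271847e-01  9.31292586e-01  8.86764562e-05] 8.0 [ 0.45438489 -0.3271155  -3.31569639] [ 0.01924515  0.01015832 -0.00084611] 0.023039011970623736
```

Call:
play_rows(
  series="0 0 0 0.3 0 0 0;0 0 0 0.3 0 0 0;0 0 0 0.3 0 0 0;0 0 0 0 0 0 0",
)

```text
clock: 8.5
tcp_pos: [0.5813, -0.2163, 0.1059]
orientation: [0.0, 0.364, 0.931, -0.0]
wrist_force: [-1.7, 0.3, 4.8]
finger_gap: 0.023
```

```bash
python3 - <<'E'
from h import *
s=get_state();print(s['tcp_pos'],s['orientation'],s['clock'],s['wrist_force'],s['ft_torque'],s['finger_gap'])
E
```

```text
[ 0.58128043 -0.21631544  0.10590145] [ 4.78095795e-04  3.64284013e-01  9.31287780e-01 -1.25954722e-05] 8.5 [-1.65958389  0.27607327  4.77481577] [0.16776072 0.44670153 0.01829959] 0.022979981483286838
```

Call:
play_rows(
  series="0 0 0 0.3 0 0 0;0 0 0 0.3 0 0 0;0 0 0 0.1 0 0 0;0 0 0 0 0 0 0",
  newtons=120,
)

```text
clock: 9.0
tcp_pos: [0.5813, -0.2164, 0.0994]
orientation: [0.001, 0.364, 0.931, -0.0]
wrist_force: [-1.2, 0.6, 8.2]
finger_gap: 0.0227
```

```bash
python3 - <<'E'
from h import *
s=get_state();print(s['tcp_pos'],s['orientation'],s['clock'],s['wrist_force'],s['ft_torque'],s['finger_gap'])
E
```

```text
[ 0.58134651 -0.21636946  0.09941185] [ 6.62199871e-04  3.64273833e-01  9.31291647e-01 -6.67127598e-05] 9.0 [-1.23839916  0.59275979  8.23670554] [ 0.28769155  0.66214094 -0.02630515] 0.02265856471760858
```

Call:
play_rows(
  series="0 0 0 0.1 0 0 0;0 0 0 0.1 0 0 0;0 0 0 0 0 0 0",
)

```text
clock: 9.38
tcp_pos: [0.5814, -0.2164, 0.0978]
orientation: [0.001, 0.364, 0.931, -0.0]
wrist_force: [-2.4, 0.7, 10.2]
finger_gap: 0.0222
```

```bash
python3 - <<'E'
from h import *
s=get_state();print(s['tcp_pos'],s['orientation'],s['clock'],s['wrist_force'],s['ft_torque'],s['finger_gap'])
E
```

```text
[ 0.58138741 -0.21638581  0.09776581] [ 8.16895012e-04  3.64267979e-01  9.31293812e-01 -8.93572554e-05] 9.375 [-2.42750462  0.69226548 10.20196696] [ 0.33190755  0.77875708 -0.02911312] 0.022193687055105757
```

Call:
play_rows(
  series="0 0 0 0.1 0 0 0;0 0 0 0.1 0 0 0;0 0 0 0 0 0 0",
)

```text
clock: 9.75
tcp_pos: [0.5814, -0.2164, 0.0977]
orientation: [0.001, 0.364, 0.931, -0.0]
wrist_force: [-6.3, 2.9, 20.2]
finger_gap: 0.0225
```

```bash
python3 - <<'E'
from h import *
s=get_state();print(s['tcp_pos'],s['orientation'],s['clock'],s['wrist_force'],s['ft_torque'],s['finger_gap'])
w=cams.get_calibration('wrist');cv2.imwrite('pics/w7.png',cams.read_camera('wrist')[:,:,::-1])
im=cv2.imread('pics/w7.png')[120:270,175:335]
cv2.imwrite('pics/w7c.png',cv2.resize(im,None,fx=4,fy=4,interpolation=cv2.INTER_CUBIC))
cv2.imwrite('pics/s7.png',cams.read_camera('scene')[:,:,::-1]);crop('pics/s7.png','pics/s7c.png',310,190,60,70,8)
E
```

```text
[ 0.58137848 -0.21638607  0.09772158] [ 1.36534209e-03  3.64238622e-01  9.31304630e-01 -2.18495277e-04] 9.75 [-6.2884417   2.92606913 20.23242908] [ 0.72030299  1.54525874 -0.06051057] 0.022530414804386025
```

View pics/w7c.png

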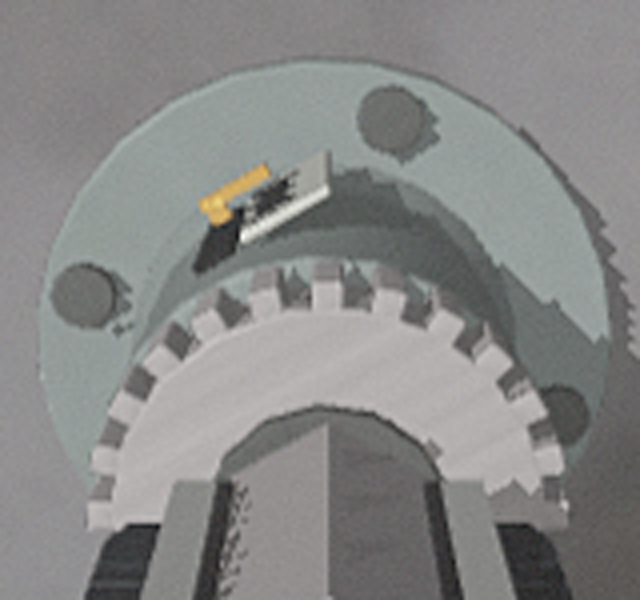

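View pics/s7c.png

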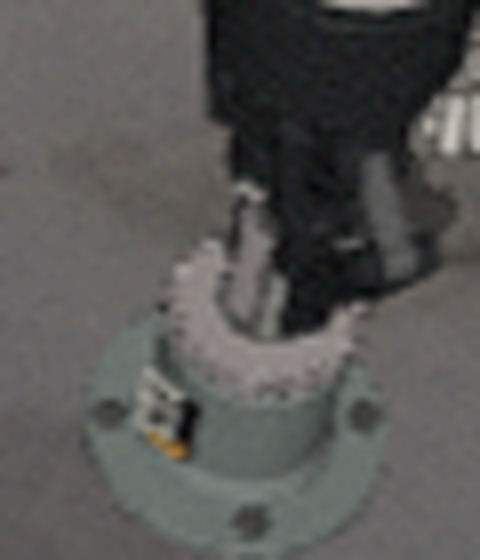

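Call:
play_rows(
  series="0 0 0 0.05 0 0 0;0 0 0 0 0 0 0;0 0 0 0 0 0 0;0 0 0 0 0 0 0",
)

```text
clock: 10.35
tcp_pos: [0.5814, -0.2164, 0.0977]
orientation: [0.002, 0.364, 0.931, -0.0]
wrist_force: [-7.3, 4.1, 22.9]
finger_gap: 0.0225
```

```bash
python3 - <<'E'
from h import *
s=get_state();print(s['tcp_pos'],s['orientation'],s['clock'],s['wrist_force'],s['qvel'],s['finger_gap'])
cv2.imwrite('pics/t8.png',cams.read_camera('top')[:,:,::-1]); crop('pics/t8.png','pics/t8c.png',150,80,270,230,3)
E
```

```text
[ 0.58137083 -0.21637007  0.09771549] [ 1.50907466e-03  3.64236577e-01  9.31305199e-01 -2.54983352e-04] 10.35 [-7.31971072  4.09777052 22.94985418] [-8.16106322e-04  1.04865341e-04 -6.32957146e-05  7.27377934e-04
 -2.82511829e-04  7.86299135e-04] 0.02249986313535185
```

View pics/t8.png

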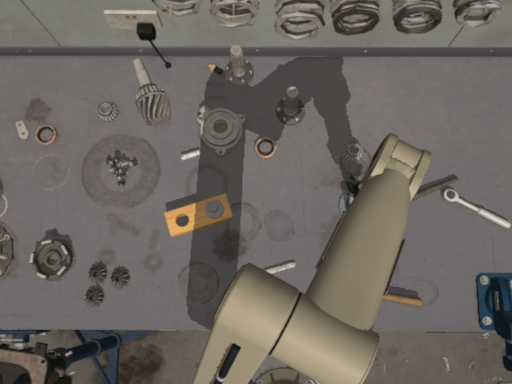

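The top view shows the plug still in the rack at (214,209), the gear's hole empty at (182,220) and the bystanders where they were. The arm is pressing steadily on a hard stop.

```bash
python3 -c "
from workcell import workorder,get_state
print(workorder.hand_in());s=get_state();print(s['clock'],s['tcp_pos'],s['wrist_force'],s['finger_gap'])"
```

```text
the job is handed in; nothing more can be done
None
the job is handed in; nothing more can be done
```

The drive gear is in the setting stand, pressed home and still gripped, and the job was handed in at about 10.4 s. No verdict was reported, so whether it passed is not confirmed.

**What I did:** I found the gear at the rack's far end (larger y) and gripped its shank on two flats. I lifted it out, turned it −4.4° to match the slots seen in the wrist camera, and lowered it in small steps.

**Last checks before handing in:**
- **Home position:** The tool stopped at z = 0.0977 m, the height expected with the gear home, and did not move with further pushing.
- **Push and grip:** The force on the wrist was 23 N upward, more than the 12 N spring. The finger opening was 22.5 mm, a little under the 24 mm hexagon, as it had been since the first grasp.
- **Upright and still:** The tool was tilted about 0.003 rad and the arm's joints were not moving.
- **Gauge foot:** The brass pointer is at the bottom of its slot in the scene picture. I did not measure the foot's travel itself.
- **Other parts:** The plug is still in the rack. The bystanders I could make out had not moved, but the arm hides the area round the stand in that picture.

**What disagreed:**
- **Stand position:** The top and scene cameras placed the stand about 3 mm from where the wrist camera did.
- **Final alignment:** Two wrist fits of the centring error differed by 1.3 mm, so I split the difference. The splines went in without measurable force.
- **Sideways load:** About 8 N of sideways force remains while pressing.

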